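# Find the tin of loose bearing balls and hold it out over the turntable

## Robot

A 6-joint arm with a two-finger parallel gripper is mounted at the origin on the work surface. World frame = base frame: x ahead of the robot, y to its left, z up, the work surface at z = 0. Lengths are in mm, angles in degrees, forces in N, time in s.
With the tool pointing down it reaches from about 250 to 850 mm from the base axis. Payload 12.5 kg.
Tool frame: the origin (TCP) lies at the very end of the fingers, on their centre line; the grasp point (between the pads) lies 19 mm behind it; z points along the fingers, y is the line along which they close (so a half turn about z gives the same grasp; the last joint's range is limited). The gripper opens to 93 mm and grips with 3 to 60 N. Pads are 15 mm wide; open, the fingers measure 128 mm over their backs; the gripper's body (75 mm by 188 mm) begins 65 mm behind the grasp point.
Start: joints at [60.241, 20.094, 94.641, -0, 65.266, -4.847], TCP at [231.644, 498.824, 218.633] pointing down, gripper open.
Joint ranges: [-157.81, 157.81], [-45, 120.19], [0.68, 151.7], [-89.99, 269.99], [4.06, 180], [-164.3, 164.3]. Speed limits (degrees/s): [127.2, 127.2, 159.86, 180, 180, 180].

## Interface

Orientations are given as a 3x3 rotation matrix whose columns are the frame's x, y, z axes.
In Python, from station import monitor, viewer, job gives the robot as it stands.
- The arm moves only by the tool move_arm, never from a script. Its argument "targets" is a list of rows, each an object with "linear": the shift along the tool's x, y, z in units of 50 mm (1.0 is 50 mm), a list of three; "yaw": the turn about the tool's z in units of 8 degrees (1.0 is 8 degrees); "grip": the finger opening in mm, from 0 to 93. In form: [{"linear": [x, y, z], "yaw": yaw, "grip": grip}, ...]. A call has 1 to 12 rows; each row is the pose to reach, as a shift and turn from the pose commanded when the call began, along the tool's axes at that moment; what a row does not reach only later rows make up. A row lasts 1/8 s, in which the tool goes at most 62.5 mm and 10.7 degrees, less where a joint would pass 70% of its speed; a pose out of reach is approached as far as the arm can. A call with a gripper value outside its range is refused whole. The fingers move at their own pace and stop on an object; "force" is the grip in N (left out, the last holds). Time passes only in rows, so rows that repeat a pose let the fingers close. It gives the time, the measured TCP pose, the force, the opening and the grip force at its end, in the units of the state.
- monitor.get_state(): the state, without advancing time (a new reading comes with each control period).
- viewer.camera(name): name is "side" or "top" or "wrist"; returns (picture, depth): 400x640x3 uint8, red, green, blue; 400x640 float32, mm along the optical axis (not along the pixel's ray), 0 where there is no reading.
- viewer.camera_params(name): a dict with "K" (3x3 intrinsics, pixels), "world_from_camera" (4x4, takes a point from camera to world coordinates). Camera axes: x right, y up, looking along -z (the intrinsics and any distortion apply to the point x, -y, -z); pixel columns grow to the right and rows downward; lengths in mm; the calibration is good to about 2 mm. A picture is of the moment at which its call begins: read the wrist's pose just before it. camera_params takes no time and is no camera call; for the wrist camera it gives the pose at the moment of the call.
- job.sign_off(): hands the job in; it is judged then, once.
The state is a dict: "time_s": time; "q": joint angles; "dq": joint speeds; "effort": joint torques, N m; "ee_pos": TCP position; "tcp_rot": TCP orientation; "ft_force": force on the tool from outside, world axes, zero at the start; "torque": the same for the moment, N m; "gripper_width": finger opening in mm; "gripper_force": force on a finger pad.
Only numpy, scipy, OpenCV 4.12 (cv2) and the standard library are available. Lean on these libraries where they do the work, as an engineer would, in place of code of your own. Each camera call takes 0.05 s, during which the arm holds its last target. There are 200 camera calls.

## Task

One of the three identical closed tins on the plywood board holds the loose steel balls missing from the turntable's bearing; the other two are packed solid with wax. Lift and shake the tins to find the one that rattles, set any silent one flat back on the board where it stood, and hold the rattling tin out level over the middle of the turntable's open ball race, about a hand's breadth above it. Finish while still holding it there, without disturbing the other things on the bench.

Things in the scene. Friction and masses are not known exactly. Their poses are not given: they have to be found in the camera images.
- tin_a: Plain closed slip-lid metal tin, 130 mm long, 60 wide, 48 high, 0.3 to 0.55 kg with contents, flat on the board, lid up; plain upright sides, to be gripped across the width. Origin: centre of its underside; y along its length, x across its width, z up. The right-hand one (-y) of three alike tins; which one holds the balls is drawn anew each time and the weight does not tell.
- tin_b: Middle tin, alike in look, size, origin and axes. What is inside: in one of the three tins, three 28 mm steel balls (0.27 kg together) roll freely over the whole inside (124 x 54 x 42 mm), strike the ends when shaken, and run to the lower end when it is tipped lengthwise. In the other two, wax sits fast in the middle and does not move.
- tin_c: Left-hand tin (+y), alike in look, size, origin and axes. How the rattle shows: after a brisk lengthwise stroke (some 70 mm at 0.45 m/s) stops, the running balls jolt the wrist for a few tenths of a second, the moment about the tin's x axis jumping by 0.1 N m and more; a solid tin stays quiet. The balls are hidden and have no reading; the rules call one of them ball0.
- board: Plywood board fixed on the bench, 120 (x) x 520 (y) x 12 mm thick; the tins stand on it in a row along y, about 165 mm apart. Origin at the centre of its underside, on the bench top.
- turntable: Bench turntable base of grey cast iron with its top taken off, fixed on the bench beyond the board: round foot 180 mm in diameter, head 154 mm in diameter, ring-shaped ball race on top with nine balls in it up to 87 mm height, spindle stub in the middle up to 92 mm. Origin at the centre of its underside, on the bench top.
- race (a point): Centre of the turntable's ball race, on the spindle axis, 70 mm above the bench.
- wheel_top: The turntable's loose wooden top, a disc 200 mm in diameter and 18 mm thick with a small hub (30 mm high in all), lying to the left. To be left alone. Origin at the centre of its underside.
- grease_jar: Closed jar 68 mm in diameter and 85 mm high, standing to the right. To be left alone. Origin at the centre of its underside.
- wrench: Steel wrench about 180 mm long lying on the bench to the left. To be left alone.
Things that resemble listed ones, but are neither listed nor needed, are in the scene too. Leave any green or turquoise look-alike of the tin_a alone.

How it is judged:
By the outcome, as a careful person would: the job done as asked, in the order asked, and still so for the second after the job is handed in, while the arm keeps its last pose, push and grip.
It also fails if it takes over 67 s, if anything falls off the work surface, if the arm or the gripper's body presses on something with over 40 N, if the wrist force passes 120 N, or if a joint passes its speed limit or range.

## Working session

There is one attempt and no reset: what is moved stays moved. The work goes in short steps, Python scripts to look and compute and a tool call to move; the robot and the scene stay as the last step left them, time stands still between calls to the robot, and variables do not carry over. Pictures are saved under pics/ and viewed, at most 10 in all, crops included, and the job is handed in when it is done.

Besides the shell and the picture viewer there is one more tool, called after "Request:" in YAML: its name, and indented under it one key for each argument. move_arm: Moves the arm, as the interface text tells. Its arguments: {"type":"object","properties":{"targets":{"type":"array"},"force":{"type":"number"}},"required":["targets"]}

```bash
mkdir -p pics; cat > h.py <<'E'
from station import monitor, viewer, job
import numpy as np, cv2
def snap(n,f):
    p=viewer.camera_params(n); im,d=viewer.camera(n)
    cv2.imwrite(f'pics/{f}.png',im[:,:,::-1]); np.savez(f'pics/{f}.npz',d=d,K=p['K'],T=p['world_from_camera'],im=im)
    return im,d
def cloud(f):
    z=np.load(f'pics/{f}.npz'); d=z['d'];K=z['K'];T=z['T']
    v,u=np.mgrid[:400,:640]
    c=np.stack([(u-K[0,2])/K[0,0]*d,-(v-K[1,2])/K[1,1]*d,-d],-1)
    w=c@T[:3,:3].T+T[:3,3]; w[d==0]=np.nan
    return w,z['im']
E
python3 - <<'E'
from h import *
s=monitor.get_state(); print(s)
snap('top','top0'); snap('side','side0')
print(viewer.camera_params('top'))
E
```

```text
{'time_s': 0.0, 'q': array([ 6.02420996e+01,  2.01271883e+01,  9.46764645e+01, -7.08003200e-04,
        6.52665052e+01, -4.84890537e+00]), 'dq': array([-0.01588673, -0.01520355, -0.04971769, -0.03008152, -0.08761178,
       -0.02376193]), 'effort': array([-2.30609468e-03, -4.97313344e+01, -2.85258007e+01,  6.98321010e-02,
        2.57329963e-02, -4.97368171e-05]), 'ee_pos': array([231.46897908, 498.5373459 , 218.07740539]), 'tcp_rot': array([[-9.06980056e-01,  4.21173147e-01, -5.98014748e-04],
       [ 4.21173562e-01,  9.06979431e-01, -1.06858650e-03],
       [ 9.23271377e-05, -1.22105464e-03, -9.99999250e-01]]), 'ft_force': array([-0.07057413, -1.21431599, -0.22803448]), 'torque': array([0.02377118, 0.03015583, 0.0119334 ]), 'gripper_force': 0.0, 'gripper_width': 92.80436337568536}
{'K': array([[512.30988128,   0.        , 325.23065596],
       [  0.        , 512.30988128, 200.70965369],
       [  0.        ,   0.        ,   1.        ]]), 'world_from_camera': array([[ 2.07819368e-02,  9.99126460e-01, -3.62550526e-02,
         4.40875861e+02],
       [-9.99509667e-01,  2.16120603e-02,  2.26571062e-02,
         3.06677204e+01],
       [ 2.34208607e-02,  3.57664170e-02,  9.99085695e-01,
         1.51822419e+03],
       [ 0.00000000e+00,  0.00000000e+00,  0.00000000e+00,
         1.00000000e+00]])}
```

View pics/top0.png

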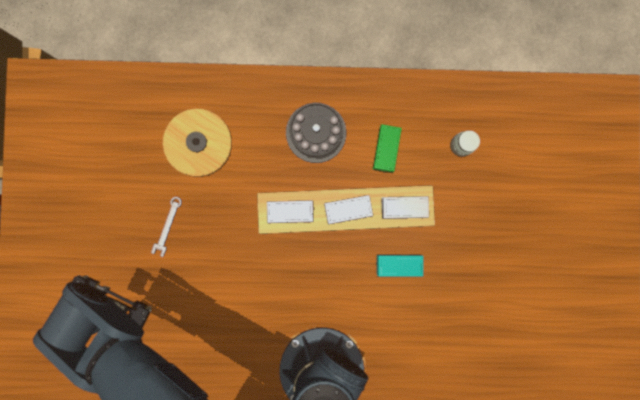

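View pics/side0.png

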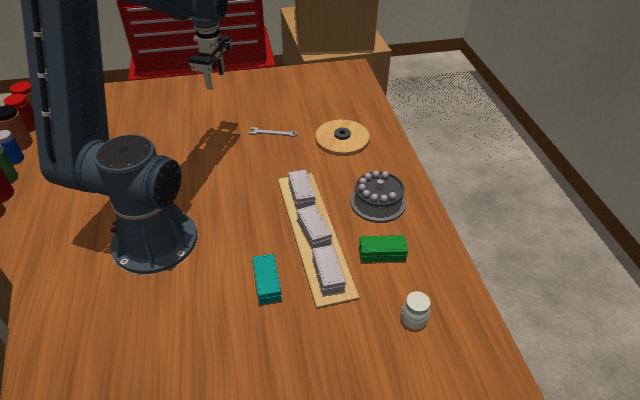

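The top view shows three silver tins on the plywood board at about (290,211) for c, (349,209) for b and (406,207) for a. The look-alikes are green at (388,148) and turquoise at (400,265), both off the board. The turntable is at (316,132). I'll measure by depth and confirm in a crop.

```bash
python3 - <<'E'
from h import *
w,im=cloud('top0')
def rect(m,name):
    P=w[m]; top=np.nanmedian(P[:,2]); r=cv2.minAreaRect(P[:,:2].astype(np.float32))
    print(name,len(P),'z',round(float(top),1),'mean',P.mean(0).round(1),'rect',np.round(r[0],1),np.round(r[1],1),round(r[2],1))
for n,(u,v) in dict(c=(290,211),b=(349,209),a=(406,207),green=(388,148),turq=(400,265)).items():
    m=np.zeros((400,640),bool); m[v-28:v+28,u-29:u+29]=1
    z0=w[v,u,2]; m&=abs(w[...,2]-z0)<6; 
    k,l=cv2.connectedComponents(m.astype(np.uint8)); rect(l==l[v,u],n)
m=np.zeros((400,640),bool); m[90:175,270:360]=1
m1=m&(w[...,2]>50); print('head',cv2.minEnclosingCircle(w[m1][:,:2].astype(np.float32)), w[m1][:,2].max(), 'spindle px',w[128,316])
for n,(u,v,r) in dict(jar=(465,143,20),wheel=(197,142,45)).items():
    m=np.zeros((400,640),bool); m[v-r:v+r,u-r:u+r]=1; m&=w[...,2]>12
    print(n,cv2.minEnclosingCircle(w[m][:,:2].astype(np.float32)),w[m][:,2].max())
cv2.imwrite('pics/crop0.png',cv2.resize(im[90:290,250:450,::-1],None,fx=3,fy=3,interpolation=2))
E
```

```text
c 928 z 59.4 mean [462.2  98.   59.4] rect [462.1  98. ] [ 60.9 131.2] 2.9
b 860 z 59.3 mean [471.6 -69.3  59. ] rect [471.8 -69.9] [ 61.2 130.9] 11.7
a 822 z 59.1 mean [ 481.5 -232.7   58.9] rect [ 482.3 -233.1] [ 60.4 131.3] 1.3
green 829 z 48.4 mean [ 652.1 -179.8   48.5] rect [ 652.8 -179.8] [ 61.5 131.4] 81.2
turq 896 z 48.1 mean [ 313.5 -223.    48.3] rect [ 312.8 -222.8] [ 60.7 131. ] 1.1
head ((699.51220703125, 28.78265953063965), 77.8760986328125) 98.08971020223885 spindle px [695.64174801  28.40093723  92.37604392]
jar ((671.4627075195312, -403.4624938964844), 34.20448303222656) 93.1373371872437
wheel ((660.1941528320312, 376.19207763671875), 100.47653198242188) 38.07902208540736
```

View pics/crop0.png

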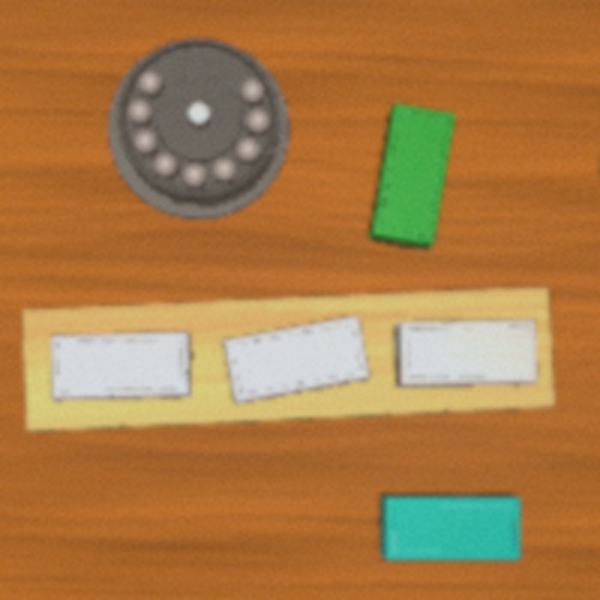

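The crop confirms it: the three plain silver tins are on the board, and the green and turquoise ones are off it. I'll start with tin_c at (462,98), which is the nearest.

Request:
move_arm:
  targets:
    - {"linear": [-7.556, -5.33, 1.37], "yaw": 7.775, "grip": 93}
    - {"linear": [-7.556, -5.33, 1.37], "yaw": 7.775, "grip": 93}
    - {"linear": [-7.556, -5.33, 1.37], "yaw": 7.775, "grip": 93}
    - {"linear": [-7.556, -5.33, 1.37], "yaw": 7.775, "grip": 93}
    - {"linear": [-7.556, -5.33, 1.37], "yaw": 7.775, "grip": 93}
    - {"linear": [-7.556, -5.33, 1.37], "yaw": 7.775, "grip": 93}
    - {"linear": [-7.556, -5.33, 1.37], "yaw": 7.775, "grip": 93}
    - {"linear": [-7.556, -5.33, 1.37], "yaw": 7.775, "grip": 93}
    - {"linear": [-7.556, -5.33, 1.37], "yaw": 7.775, "grip": 93}
    - {"linear": [-7.556, -5.33, 1.37], "yaw": 7.775, "grip": 93}
    - {"linear": [-7.556, -5.33, 1.37], "yaw": 7.775, "grip": 93}
    - {"linear": [-7.556, -5.33, 1.37], "yaw": 7.775, "grip": 93}
  force: 55

```text
time_s: 1.6
ee_pos: [461.8, 98.7, 150.3]
tcp_rot: [[-0.052, 0.999, 0.0], [0.999, 0.052, 0.0], [0.0, 0.0, -1.0]]
ft_force: [0.0, -0.1, 0.4]
gripper_width: 93.1
gripper_force: 0.0
```

Request:
move_arm:
  targets:
    - {"linear": [0, 0, 1.0], "yaw": 0, "grip": 93}
    - {"linear": [0, 0, 1.8], "yaw": 0, "grip": 93}
    - {"linear": [0, 0, 2.3], "yaw": 0, "grip": 93}
    - {"linear": [0, 0, 2.58], "yaw": 0, "grip": 93}
    - {"linear": [0, 0, 2.58], "yaw": 0, "grip": 93}
    - {"linear": [0, 0, 2.58], "yaw": 0, "grip": 50}
    - {"linear": [0, 0, 2.58], "yaw": 0, "grip": 50}
    - {"linear": [0, 0, 2.58], "yaw": 0, "grip": 50}
    - {"linear": [0, 0, 2.58], "yaw": 0, "grip": 50}
    - {"linear": [0, 0, 2.58], "yaw": 0, "grip": 50}
    - {"linear": [0, 0, 2.58], "yaw": 0, "grip": 50}
    - {"linear": [0, 0, 2.58], "yaw": 0, "grip": 50}

```text
time_s: 3.1
ee_pos: [462.0, 98.0, 21.4]
tcp_rot: [[-0.05, 0.999, -0.0], [0.999, 0.05, -0.0], [-0.0, -0.0, -1.0]]
ft_force: [-2.5, 0.6, 5.9]
gripper_width: 59.5
gripper_force: 55.0
```

```bash
python3 -c "
from h import *
s=monitor.get_state(); print(s['time_s'],s['ee_pos'],s['ft_force'],s['torque'],s['gripper_width'],s['gripper_force'])"
```

```text
3.1 [461.97827498  97.97026619  21.40616013] [-2.50951195  0.64512425  5.90026159] [-0.11340348  0.46421518  0.03317613] 59.45516272081641 54.99958701431751
```

```bash
cat > tq.py <<'E'
from h import *
import sys
for i in range(int(sys.argv[1])):
    s=monitor.get_state(); print(round(s['time_s'],2),s['torque'].round(3),s['ft_force'].round(1),s['ee_pos'].round(1),round(s['gripper_width'],1)); viewer.camera('wrist')
E
```

Request:
move_arm:
  targets:
    - {"linear": [0, 0, -0.4], "yaw": 0, "grip": 50}
    - {"linear": [0, 0, -1.0], "yaw": 0, "grip": 50}
    - {"linear": [0, 0, -1.7], "yaw": 0, "grip": 50}
    - {"linear": [0, 0, -2.2], "yaw": 0, "grip": 50}
    - {"linear": [0, 0, -2.4], "yaw": 0, "grip": 50}
    - {"linear": [0, 0, -2.4], "yaw": 0, "grip": 50}
    - {"linear": [0, 0, -2.4], "yaw": 0, "grip": 50}
    - {"linear": [0, 0, -2.4], "yaw": 0, "grip": 50}
    - {"linear": [0, 0, -2.4], "yaw": 0, "grip": 50}
    - {"linear": [0, 0, -2.4], "yaw": 0, "grip": 50}

```text
time_s: 4.35
ee_pos: [462.0, 98.0, 140.9]
tcp_rot: [[-0.05, 0.999, -0.0], [0.999, 0.05, -0.0], [-0.0, -0.0, -1.0]]
ft_force: [0.0, 0.1, -2.6]
gripper_width: 59.8
gripper_force: 55.0
```

```bash
python3 tq.py 4
```

```text
4.35 [-0.067  0.086 -0.028] [ 0.   0.1 -2.6] [462.   98.  140.9] 59.8
4.4 [-0.002  0.083 -0.029] [ 0.2  0.7 -2.2] [462.  98. 141.] 59.6
4.45 [-0.12   0.058  0.059] [ 0.   0.  -2.9] [462.   98.  141.1] 59.5
4.5 [-0.061  0.076 -0.047] [ 0.3  0.3 -2.3] [462.   98.  141.1] 59.8
```

Request:
move_arm:
  targets:
    - {"linear": [-1.12, 0, 0], "yaw": 0, "grip": 50}
    - {"linear": [-1.5, 0, 0], "yaw": 0, "grip": 50}

```text
time_s: 4.8
ee_pos: [465.9, 21.4, 141.2]
tcp_rot: [[-0.05, 0.999, 0.0], [0.999, 0.05, -0.0], [-0.0, 0.0, -1.0]]
ft_force: [0.1, 0.3, -2.7]
gripper_width: 59.9
gripper_force: 55.0
```

```bash
python3 tq.py 14
```

```text
4.8 [-0.056  0.059 -0.03 ] [ 0.1  0.3 -2.7] [465.9  21.4 141.2] 59.9
4.85 [-0.134  0.055  0.016] [ 1.2 -1.1 -2.4] [466.   20.4 141.2] 59.6
4.9 [-0.062  0.024 -0.035] [ 0.7  0.6 -3. ] [465.9  21.6 141.2] 59.7
4.95 [-0.054 -0.026 -0.014] [ 0.1  0.  -2.2] [465.9  22.6 141.2] 59.2
5.0 [-0.093  0.024  0.021] [-0.3  0.  -2. ] [465.8  23.2 141.2] 59.7
5.05 [-0.039  0.075 -0.024] [ 0.2 -0.1 -2.6] [465.8  23.6 141.1] 59.6
5.1 [-0.009  0.047  0.053] [ 0.   1.3 -2.8] [465.8  23.7 141.1] 59.9
5.15 [-0.027  0.055 -0.011] [-0.4 -0.8 -3.2] [465.8  23.8 141.1] 59.8
5.2 [-0.066  0.071  0.018] [ 0.2  0.2 -3.2] [465.8  23.8 141.1] 59.7
5.25 [-0.037  0.028 -0.019] [ 0.2  0.1 -2.9] [465.8  23.7 141.1] 59.9
5.3 [-0.014  0.052  0.079] [ 0.6 -0.3 -4. ] [465.8  23.6 141.1] 60.0
5.35 [-0.059  0.014  0.001] [-0.1  0.2 -2.9] [465.8  23.5 141.1] 59.4
5.4 [-0.075  0.071 -0.027] [-0.1 -0.1 -2.5] [465.8  23.4 141.1] 59.5
5.45 [-0.066  0.046  0.034] [-0.2 -0.6 -3.2] [465.8  23.3 141.1] 59.8
```

Request:
move_arm:
  targets:
    - {"linear": [1.12, 0, 0], "yaw": 0, "grip": 50}
    - {"linear": [1.5, 0, 0], "yaw": 0, "grip": 50}

```text
time_s: 5.75
ee_pos: [461.8, 99.7, 141.1]
tcp_rot: [[-0.051, 0.999, -0.0], [0.999, 0.051, 0.0], [0.0, -0.0, -1.0]]
ft_force: [0.0, -0.6, -2.1]
gripper_width: 59.8
gripper_force: 55.0
```

```bash
python3 tq.py 14
```

```text
5.75 [-0.062  0.102  0.067] [ 0.  -0.6 -2.1] [461.8  99.7 141.1] 59.8
5.8 [0.017 0.097 0.001] [-0.3  0.6 -2.4] [461.7 100.7 141.1] 59.8
5.85 [-0.098  0.068 -0.025] [-0.5 -0.1 -3. ] [461.8  99.4 141.1] 59.7
5.9 [-0.158  0.076 -0.026] [ 0.3 -0.5 -2.6] [461.9  98.5 141.1] 59.4
5.95 [-0.066  0.059  0.008] [-0.2  0.5 -2.3] [462.   97.9 141.1] 59.6
6.0 [-0.025  0.056 -0.022] [-0.6  0.8 -3.3] [462.1  97.5 141.1] 59.8
6.05 [-0.082  0.086  0.05 ] [ 0.5 -0.5 -2. ] [462.1  97.3 141.1] 59.5
6.1 [-0.105  0.067  0.022] [-0.4  0.7 -3.4] [462.1  97.3 141.1] 60.0
6.15 [-0.113  0.016  0.01 ] [ 0.4  0.1 -2.4] [462.1  97.3 141.1] 59.9
6.2 [-0.015  0.034  0.01 ] [ 0.5  0.7 -2.3] [462.1  97.4 141.1] 59.7
6.25 [-0.043  0.093 -0.03 ] [ 0.6 -0.  -2.5] [462.1  97.5 141.1] 59.6
6.3 [-0.136  0.087 -0.005] [-0.1  0.4 -2.5] [462.1  97.6 141.1] 59.9
6.35 [-0.041  0.098  0.02 ] [-0.3 -0.4 -2.5] [462.1  97.7 141.1] 59.5
6.4 [-0.044  0.06   0.068] [ 0.2  0.6 -3.1] [462.1  97.7 141.2] 59.8
```

Tin_c stays quiet: torque x is only noise, about ±0.05 N m, with no lasting shift. I'll set it back where it stood.

Request:
move_arm:
  targets:
    - {"linear": [0, 0, 0.6], "yaw": 0, "grip": 50}
    - {"linear": [0, 0, 1.3], "yaw": 0, "grip": 50}
    - {"linear": [0, 0, 1.9], "yaw": 0, "grip": 50}
    - {"linear": [0, 0, 2.2], "yaw": 0, "grip": 50}
    - {"linear": [0, 0, 2.34], "yaw": 0, "grip": 50}
    - {"linear": [0, 0, 2.39], "yaw": 0, "grip": 50}
    - {"linear": [0, 0, 2.39], "yaw": 0, "grip": 50}
    - {"linear": [0, 0, 2.39], "yaw": 0, "grip": 50}
    - {"linear": [0, 0, 2.39], "yaw": 0, "grip": 62}
    - {"linear": [0, 0, 2.39], "yaw": 0, "grip": 75}
    - {"linear": [0, 0, 2.39], "yaw": 0, "grip": 93}
    - {"linear": [0, 0, 2.39], "yaw": 0, "grip": 93}

```text
time_s: 7.95
ee_pos: [462.1, 98.0, 21.7]
tcp_rot: [[-0.05, 0.999, 0.0], [0.999, 0.05, 0.0], [-0.0, 0.0, -1.0]]
ft_force: [-0.5, -0.1, 0.9]
gripper_width: 87.5
gripper_force: 0.0
```

Request:
move_arm:
  targets:
    - {"linear": [0, 0, 0], "yaw": 0, "grip": 93}
    - {"linear": [0, 0, 0], "yaw": 0, "grip": 93}
    - {"linear": [0, 0, -0.5], "yaw": 0, "grip": 93}
    - {"linear": [0, 0, -1.5], "yaw": 0, "grip": 93}
    - {"linear": [0, 0, -2.4], "yaw": 0, "grip": 93}
    - {"linear": [0, 0, -2.4], "yaw": 0, "grip": 93}
    - {"linear": [0, 0, -2.4], "yaw": 0, "grip": 93}
    - {"linear": [0, 0, -2.4], "yaw": 0, "grip": 93}

```text
time_s: 8.95
ee_pos: [461.3, 97.9, 140.4]
tcp_rot: [[-0.05, 0.999, -0.002], [0.999, 0.05, -0.0], [-0.0, -0.002, -1.0]]
ft_force: [-0.0, 0.2, 0.3]
gripper_width: 92.8
gripper_force: 0.0
```

```bash
python3 - <<'E'
from h import *
s=monitor.get_state(); p=s['ee_pos']; R=s['tcp_rot']
for n,(x,y,a) in dict(b=(471.7,-69.6,11.7),a=(482,-233,1.3)).items():
    d=R.T@(np.array([x,y,141.])-p); ya=np.degrees(np.arctan2(R[1,1],R[0,1])); print(n,p,d/50,(ya-a)/8)
im,_=snap('wrist','w1')
E
```

```text
b [461.34061121  97.90520052 140.37176948] [-3.35628944  0.03813249 -0.01219263] -1.1015605969699296
a [461.34061121  97.90520052 140.37176948] [-6.63051754  0.0792443  -0.01183891] 0.19843940303007043
```

View pics/w1.png

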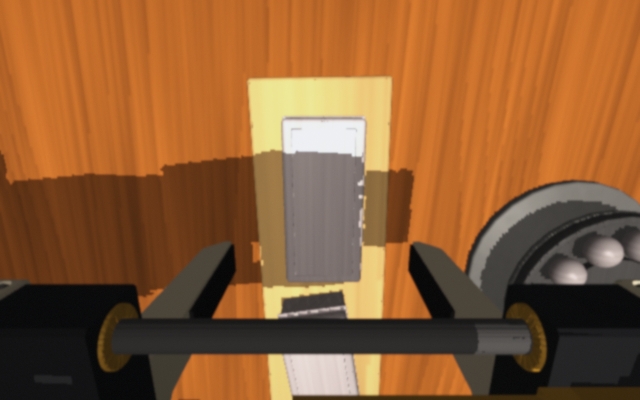

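Tin_c sits flat on the board again, around (322,200) in the wrist view. Tin_b is next.

Request:
move_arm:
  targets:
    - {"linear": [-1.2, 0.01, 0], "yaw": -0.4, "grip": 93}
    - {"linear": [-2.4, 0.02, 0], "yaw": -1.1, "grip": 93}
    - {"linear": [-3.36, 0.03, 0], "yaw": -1.1, "grip": 93}
    - {"linear": [-3.36, 0.03, 0], "yaw": -1.1, "grip": 93}
    - {"linear": [-3.36, 0.03, 0], "yaw": -1.1, "grip": 93}
    - {"linear": [-3.36, 0.03, 0.8], "yaw": -1.1, "grip": 93}
    - {"linear": [-3.36, 0.03, 1.6], "yaw": -1.1, "grip": 93}
    - {"linear": [-3.36, 0.03, 2.2], "yaw": -1.1, "grip": 93}
    - {"linear": [-3.36, 0.03, 2.4], "yaw": -1.1, "grip": 93}
    - {"linear": [-3.36, 0.03, 2.4], "yaw": -1.1, "grip": 93}
    - {"linear": [-3.36, 0.03, 2.4], "yaw": -1.1, "grip": 93}
    - {"linear": [-3.36, 0.03, 2.4], "yaw": -1.1, "grip": 70}

```text
time_s: 10.5
ee_pos: [472.5, -69.8, 22.5]
tcp_rot: [[-0.203, 0.979, 0.002], [0.979, 0.203, -0.0], [-0.001, 0.001, -1.0]]
ft_force: [-0.2, -0.3, -0.8]
gripper_width: 87.3
gripper_force: 0.0
```

Request:
move_arm:
  targets:
    - {"linear": [0, 0, 0], "yaw": 0, "grip": 50}
    - {"linear": [0, 0, 0], "yaw": 0, "grip": 50}
    - {"linear": [0, 0, 0], "yaw": 0, "grip": 50}
    - {"linear": [0, 0, 0], "yaw": 0, "grip": 50}
    - {"linear": [0, 0, 0], "yaw": 0, "grip": 50}
    - {"linear": [0, 0, 0], "yaw": 0, "grip": 50}

```text
time_s: 11.25
ee_pos: [471.8, -69.7, 21.7]
tcp_rot: [[-0.203, 0.979, -0.0], [0.979, 0.203, -0.0], [0.0, -0.0, -1.0]]
ft_force: [-3.8, -0.6, 6.0]
gripper_width: 59.7
gripper_force: 55.0
```

Request:
move_arm:
  targets:
    - {"linear": [0, 0, -0.4], "yaw": 0, "grip": 50}
    - {"linear": [0, 0, -1.0], "yaw": 0, "grip": 50}
    - {"linear": [0, 0, -1.7], "yaw": 0, "grip": 50}
    - {"linear": [0, 0, -2.2], "yaw": 0, "grip": 50}
    - {"linear": [0, 0, -2.4], "yaw": 0, "grip": 50}
    - {"linear": [0, 0, -2.4], "yaw": 0, "grip": 50}
    - {"linear": [0, 0, -2.4], "yaw": 0, "grip": 50}
    - {"linear": [0, 0, -2.4], "yaw": 0, "grip": 50}
    - {"linear": [0, 0, -2.4], "yaw": 0, "grip": 50}
    - {"linear": [0, 0, -2.4], "yaw": 0, "grip": 50}

```text
time_s: 12.5
ee_pos: [471.9, -69.7, 141.4]
tcp_rot: [[-0.203, 0.979, -0.0], [0.979, 0.203, 0.0], [0.0, -0.0, -1.0]]
ft_force: [0.2, 1.1, -3.7]
gripper_width: 59.4
gripper_force: 55.0
```

```bash
python3 tq.py 4
```

```text
12.5 [-0.051 -0.007  0.041] [ 0.2  1.1 -3.7] [471.9 -69.7 141.4] 59.4
12.55 [-0.134  0.041 -0.057] [ 0.1  0.2 -2.9] [472.  -69.7 141.5] 59.3
12.6 [-0.032  0.07   0.043] [ 0.1  0.2 -2.1] [472.  -69.7 141.6] 59.8
12.65 [-0.074  0.064  0.017] [-0.5  0.2 -3.1] [472.  -69.7 141.6] 59.9
```

Request:
move_arm:
  targets:
    - {"linear": [-1.12, 0, 0], "yaw": 0, "grip": 50}
    - {"linear": [-1.5, 0, 0], "yaw": 0, "grip": 50}

```text
time_s: 12.95
ee_pos: [487.7, -145.1, 141.8]
tcp_rot: [[-0.201, 0.98, 0.001], [0.98, 0.201, -0.001], [-0.001, 0.001, -1.0]]
ft_force: [0.2, 0.3, -2.9]
gripper_width: 59.9
gripper_force: 55.0
```

```bash
python3 tq.py 12
```

```text
12.95 [-0.105  0.027 -0.005] [ 0.2  0.3 -2.9] [ 487.7 -145.1  141.8] 59.9
13.0 [-0.136  0.075 -0.024] [-0.4 -2.1 -2.8] [ 487.9 -146.1  141.7] 59.6
13.05 [-0.019  0.039 -0.056] [-0.5  0.1 -3.7] [ 487.3 -144.5  141.5] 59.9
13.1 [-0.051  0.055  0.029] [ 0.1 -0.3 -2.7] [ 487.  -143.4  141.4] 59.6
13.15 [-0.04   0.033  0.018] [-0.8 -0.2 -2.3] [ 486.8 -142.6  141.4] 59.7
13.2 [0.043 0.091 0.029] [-0.6 -0.  -2.3] [ 486.8 -142.3  141.5] 60.0
13.25 [ 0.012  0.072 -0.045] [-0.   0.2 -2.5] [ 486.9 -142.2  141.5] 59.8
13.3 [-0.005 -0.003  0.035] [-0.2 -0.5 -2.1] [ 486.9 -142.2  141.6] 59.8
13.35 [-0.057  0.039  0.072] [-0.3 -0.7 -2.2] [ 487.  -142.3  141.6] 59.8
13.4 [-0.022  0.063  0.069] [-0.1  0.9 -2.3] [ 487.1 -142.4  141.7] 60.0
13.45 [-0.077  0.105  0.   ] [ 1.5  0.2 -3.3] [ 487.1 -142.5  141.7] 59.7
13.5 [-0.035 -0.009 -0.044] [ 1.   0.7 -3.1] [ 487.2 -142.7  141.7] 59.6
```

Request:
move_arm:
  targets:
    - {"linear": [1.12, 0, 0], "yaw": 0, "grip": 50}
    - {"linear": [1.5, 0, 0], "yaw": 0, "grip": 50}

```text
time_s: 13.8
ee_pos: [471.2, -67.8, 141.6]
tcp_rot: [[-0.204, 0.979, -0.001], [0.979, 0.204, 0.0], [0.0, -0.001, -1.0]]
ft_force: [0.2, -0.7, -3.6]
gripper_width: 59.9
gripper_force: 55.0
```

```bash
python3 tq.py 12
```

```text
13.8 [-0.05   0.03  -0.014] [ 0.2 -0.7 -3.6] [471.2 -67.8 141.6] 59.9
13.85 [-0.045  0.038  0.032] [ 0.   1.  -3.2] [471.1 -67.  141.6] 59.4
13.9 [-0.044 -0.007 -0.043] [-0.3  0.1 -2.5] [471.8 -68.4 141.8] 59.6
13.95 [-0.072  0.01  -0.03 ] [ 0.7 -0.7 -3. ] [472.2 -69.5 141.8] 59.7
14.0 [-0.137  0.07   0.011] [-0.3 -1.  -2.7] [472.5 -70.1 141.9] 59.9
14.05 [-0.12   0.037 -0.024] [ 0.8  0.2 -2.7] [472.5 -70.5 141.8] 59.7
14.1 [-0.123  0.082 -0.04 ] [-0.3  0.  -3.2] [472.4 -70.6 141.7] 59.7
14.15 [-0.066 -0.003  0.02 ] [-0.1 -0.8 -3.8] [472.4 -70.6 141.7] 60.0
14.2 [-0.11   0.011  0.023] [ 0.3 -0.5 -2.8] [472.2 -70.5 141.6] 60.3
14.25 [-0.121  0.038  0.028] [-0.3 -0.2 -3. ] [472.2 -70.4 141.6] 60.1
14.3 [-0.12  -0.032 -0.014] [ 0.2  0.1 -2.5] [472.1 -70.3 141.6] 59.4
14.35 [-0.077  0.061  0.04 ] [-0.5  0.9 -2.7] [472.1 -70.2 141.6] 59.8
```

Tin_b isn't clear-cut: there is a drift but no sharp jolt. I'll repeat with a brisker stroke that stops right where the readings begin.

Request:
move_arm:
  targets:
    - {"linear": [-1.0, 0, 0], "yaw": 0, "grip": 50}
    - {"linear": [-2.2, 0, 0], "yaw": 0, "grip": 50}

```text
time_s: 14.65
ee_pos: [494.6, -178.4, 141.8]
tcp_rot: [[-0.204, 0.979, 0.0], [0.979, 0.204, -0.0], [-0.0, 0.0, -1.0]]
ft_force: [0.4, 0.1, -2.5]
gripper_width: 59.6
gripper_force: 55.0
```

```bash
python3 tq.py 14
```

```text
14.65 [-0.125 -0.057 -0.041] [ 0.4  0.1 -2.5] [ 494.6 -178.4  141.8] 59.6
14.7 [-0.337  0.181 -0.02 ] [-2.7 -4.7 -2.6] [ 496.1 -184.9  142.1] 59.6
14.75 [-0.047  0.056 -0.008] [-0.4  0.9 -3.5] [ 495.2 -182.   141.8] 59.7
14.8 [ 0.008  0.003 -0.053] [-0.7 -0.2 -3.2] [ 494.4 -179.7  141.4] 59.9
14.85 [-0.081  0.069 -0.002] [ 0.4 -0.3 -2.7] [ 494.1 -178.3  141.3] 60.1
14.9 [-0.014  0.065  0.023] [-0.6  0.2 -2.9] [ 493.9 -177.3  141.4] 59.8
14.95 [-0.06   0.026 -0.018] [-0.8  0.4 -3.2] [ 493.9 -176.8  141.4] 59.9
15.0 [-0.03   0.043  0.029] [ 0.2  0.5 -2.6] [ 494.  -176.5  141.5] 59.7
15.05 [-0.036  0.097  0.014] [-0.8 -0.4 -3.3] [ 494.1 -176.5  141.6] 59.4
15.1 [-0.026  0.011 -0.038] [-1.  -0.2 -3.4] [ 494.2 -176.5  141.7] 59.6
15.15 [-0.021  0.069 -0.017] [ 0.7  0.  -2.9] [ 494.3 -176.6  141.7] 59.4
15.2 [-0.008  0.025  0.014] [-0.7 -0.8 -2.9] [ 494.3 -176.7  141.7] 59.6
15.25 [-0.027  0.119 -0.007] [ 0.7  0.8 -2.9] [ 494.3 -176.9  141.7] 59.4
15.3 [ 0.004  0.021 -0.027] [-0.3  0.3 -3.1] [ 494.3 -177.   141.7] 59.7
```

Request:
move_arm:
  targets:
    - {"linear": [1.0, 0, 0], "yaw": 0, "grip": 50}
    - {"linear": [2.2, 0, 0], "yaw": 0, "grip": 50}

```text
time_s: 15.6
ee_pos: [471.8, -68.9, 141.6]
tcp_rot: [[-0.201, 0.98, 0.0], [0.98, 0.201, -0.0], [-0.0, 0.0, -1.0]]
ft_force: [1.4, 0.7, -2.5]
gripper_width: 59.9
gripper_force: 55.0
```

```bash
python3 tq.py 14
```

```text
15.6 [-0.007 -0.003  0.017] [ 1.4  0.7 -2.5] [471.8 -68.9 141.6] 59.9
15.65 [ 0.117  0.038 -0.063] [ 0.6  4.2 -4.2] [469.4 -63.3 141.3] 59.9
15.7 [-0.073  0.032  0.038] [ 0.3 -0.2 -2.1] [470.4 -65.8 141.5] 59.5
15.75 [-0.09   0.029 -0.005] [ 0.5 -1.1 -2.7] [471.5 -67.7 141.8] 59.5
15.8 [-0.086 -0.025 -0.017] [ 0.1  0.3 -2.8] [472.1 -69.  141.9] 59.5
15.85 [-0.119  0.044 -0.053] [-0.4 -0.7 -2.3] [472.3 -69.8 141.9] 60.0
15.9 [-0.084  0.012 -0.01 ] [-0.7 -0.8 -1.7] [472.4 -70.3 141.8] 59.8
15.95 [-0.093  0.058  0.008] [ 0.1 -0.3 -2.8] [472.4 -70.5 141.7] 59.6
16.0 [-0.099 -0.02  -0.004] [ 0.4  0.2 -2.5] [472.3 -70.6 141.6] 59.7
16.05 [-0.075  0.044  0.024] [-0.6 -0.  -3.2] [472.2 -70.6 141.6] 60.0
16.1 [-0.133  0.031  0.026] [ 0.  -0.1 -3.3] [472.1 -70.5 141.6] 59.7
16.15 [-0.159  0.022 -0.028] [-0.1 -0.1 -2.7] [472.1 -70.4 141.5] 59.3
16.2 [-0.099 -0.003 -0.003] [ 0.2 -0.2 -2.6] [472.  -70.3 141.6] 60.0
16.25 [-0.101 -0.019  0.023] [ 0.6  0.1 -2.7] [472.  -70.1 141.6] 59.6
```

Tin_b shows no lasting jolt, only the inertial spike at the stop. I'll set it back and run the same test on tin_a for comparison.

Request:
move_arm:
  targets:
    - {"linear": [0, 0, 0.6], "yaw": 0, "grip": 50}
    - {"linear": [0, 0, 1.3], "yaw": 0, "grip": 50}
    - {"linear": [0, 0, 1.9], "yaw": 0, "grip": 50}
    - {"linear": [0, 0, 2.2], "yaw": 0, "grip": 50}
    - {"linear": [0, 0, 2.34], "yaw": 0, "grip": 50}
    - {"linear": [0, 0, 2.39], "yaw": 0, "grip": 50}
    - {"linear": [0, 0, 2.39], "yaw": 0, "grip": 50}
    - {"linear": [0, 0, 2.39], "yaw": 0, "grip": 50}
    - {"linear": [0, 0, 2.39], "yaw": 0, "grip": 62}
    - {"linear": [0, 0, 2.39], "yaw": 0, "grip": 75}
    - {"linear": [0, 0, 2.39], "yaw": 0, "grip": 93}
    - {"linear": [0, 0, 2.39], "yaw": 0, "grip": 93}

```text
time_s: 17.8
ee_pos: [472.0, -69.7, 22.2]
tcp_rot: [[-0.203, 0.979, 0.0], [0.979, 0.203, -0.0], [-0.0, 0.0, -1.0]]
ft_force: [-0.2, -0.2, 0.5]
gripper_width: 87.2
gripper_force: 0.0
```

Request:
move_arm:
  targets:
    - {"linear": [0, 0, 0], "yaw": 0, "grip": 93}
    - {"linear": [0, 0, 0], "yaw": 0, "grip": 93}
    - {"linear": [0, 0, -0.5], "yaw": 0, "grip": 93}
    - {"linear": [0, 0, -1.5], "yaw": 0, "grip": 93}
    - {"linear": [0, 0, -2.4], "yaw": 0, "grip": 93}
    - {"linear": [0, 0, -2.4], "yaw": 0, "grip": 93}
    - {"linear": [0, 0, -2.4], "yaw": 0, "grip": 93}
    - {"linear": [0, 0, -2.4], "yaw": 0, "grip": 93}
    - {"linear": [0, 0, -2.4], "yaw": 0, "grip": 93}

```text
time_s: 18.92
ee_pos: [471.6, -69.6, 141.2]
tcp_rot: [[-0.203, 0.979, -0.002], [0.979, 0.203, 0.0], [0.001, -0.002, -1.0]]
ft_force: [-0.4, -0.4, -0.5]
gripper_width: 93.0
gripper_force: 0.0
```

```bash
python3 - <<'E'
from h import *
s=monitor.get_state(); p=s['ee_pos']; R=s['tcp_rot']
for n,(x,y,a) in dict(a=(482,-233,1.3)).items():
    d=R.T@(np.array([x,y,141.])-p); ya=np.degrees(np.arctan2(R[1,1],R[0,1])); print(n,p,d/50,(ya-a)/8)
E
```

```text
a [471.56497931 -69.61131203 141.2084542 ] [-3.24229193e+00 -4.57663495e-01  2.40230426e-03] 1.2986130371742388
```

Request:
move_arm:
  targets:
    - {"linear": [-1.2, -0.15, 0], "yaw": 0.5, "grip": 93}
    - {"linear": [-2.4, -0.3, 0], "yaw": 1.0, "grip": 93}
    - {"linear": [-3.24, -0.46, 0], "yaw": 1.3, "grip": 93}
    - {"linear": [-3.24, -0.46, 0], "yaw": 1.3, "grip": 93}
    - {"linear": [-3.24, -0.46, 0], "yaw": 1.3, "grip": 93}
    - {"linear": [-3.24, -0.46, 0.8], "yaw": 1.3, "grip": 93}
    - {"linear": [-3.24, -0.46, 1.6], "yaw": 1.3, "grip": 93}
    - {"linear": [-3.24, -0.46, 2.2], "yaw": 1.3, "grip": 93}
    - {"linear": [-3.24, -0.46, 2.4], "yaw": 1.3, "grip": 93}
    - {"linear": [-3.24, -0.46, 2.4], "yaw": 1.3, "grip": 93}
    - {"linear": [-3.24, -0.46, 2.4], "yaw": 1.3, "grip": 93}
    - {"linear": [-3.24, -0.46, 2.4], "yaw": 1.3, "grip": 70}

```text
time_s: 20.42
ee_pos: [482.8, -233.2, 23.1]
tcp_rot: [[-0.023, 1.0, 0.001], [1.0, 0.023, -0.001], [-0.001, 0.001, -1.0]]
ft_force: [-0.3, -0.3, -0.2]
gripper_width: 87.1
gripper_force: 0.0
```

Request:
move_arm:
  targets:
    - {"linear": [0, 0, 0], "yaw": 0, "grip": 50}
    - {"linear": [0, 0, 0], "yaw": 0, "grip": 50}
    - {"linear": [0, 0, 0], "yaw": 0, "grip": 50}
    - {"linear": [0, 0, 0], "yaw": 0, "grip": 50}
    - {"linear": [0, 0, 0], "yaw": 0, "grip": 50}
    - {"linear": [0, 0, 0], "yaw": 0, "grip": 50}

```text
time_s: 21.18
ee_pos: [481.9, -233.0, 22.2]
tcp_rot: [[-0.023, 1.0, -0.001], [1.0, 0.023, 0.0], [0.0, -0.001, -1.0]]
ft_force: [-4.0, 0.0, 5.1]
gripper_width: 59.7
gripper_force: 54.9
```

Request:
move_arm:
  targets:
    - {"linear": [0, 0, -0.4], "yaw": 0, "grip": 50}
    - {"linear": [0, 0, -1.0], "yaw": 0, "grip": 50}
    - {"linear": [0, 0, -1.7], "yaw": 0, "grip": 50}
    - {"linear": [0, 0, -2.2], "yaw": 0, "grip": 50}
    - {"linear": [0, 0, -2.4], "yaw": 0, "grip": 50}
    - {"linear": [0, 0, -2.4], "yaw": 0, "grip": 50}
    - {"linear": [0, 0, -2.4], "yaw": 0, "grip": 50}
    - {"linear": [0, 0, -2.4], "yaw": 0, "grip": 50}
    - {"linear": [0, 0, -2.4], "yaw": 0, "grip": 50}
    - {"linear": [0, 0, -2.4], "yaw": 0, "grip": 50}

```text
time_s: 22.42
ee_pos: [482.2, -233.0, 141.9]
tcp_rot: [[-0.022, 1.0, -0.0], [1.0, 0.022, 0.0], [0.0, -0.0, -1.0]]
ft_force: [0.4, 0.6, -3.7]
gripper_width: 60.1
gripper_force: 54.9
```

```bash
python3 tq.py 4
```

```text
22.43 [-0.107  0.024  0.023] [ 0.4  0.6 -3.7] [ 482.2 -233.   141.9] 60.1
22.48 [-0.036 -0.036  0.034] [-1.   0.1 -2.5] [ 482.3 -233.   142. ] 59.9
22.52 [-0.027  0.064 -0.013] [-0.3  0.7 -2.8] [ 482.3 -233.   142.1] 59.9
22.57 [-0.015  0.032  0.06 ] [ 0.4 -0.  -3.4] [ 482.3 -233.   142.1] 59.6
```

Request:
move_arm:
  targets:
    - {"linear": [1.0, 0, 0], "yaw": 0, "grip": 50}
    - {"linear": [2.2, 0, 0], "yaw": 0, "grip": 50}

```text
time_s: 22.88
ee_pos: [479.8, -122.4, 142.2]
tcp_rot: [[-0.02, 1.0, 0.0], [1.0, 0.02, -0.0], [-0.0, 0.0, -1.0]]
ft_force: [0.5, 0.7, -3.5]
gripper_width: 59.9
gripper_force: 54.9
```

```bash
python3 tq.py 14
```

```text
22.88 [-0.015 -0.017 -0.013] [ 0.5  0.7 -3.5] [ 479.8 -122.4  142.2] 59.9
22.93 [ 0.262 -0.026 -0.017] [-0.   6.  -3.7] [ 478.5 -116.2  141.8] 60.0
22.98 [-0.048  0.042 -0.056] [-0.  -0.5 -3.7] [ 479.1 -118.9  142.1] 59.7
23.02 [-0.11   0.083 -0.018] [-0.4 -0.6 -3. ] [ 479.7 -121.   142.3] 59.9
23.07 [-0.109  0.05   0.04 ] [ 0.8 -0.2 -2.9] [ 480.  -122.4  142.4] 59.9
23.12 [-0.056  0.024  0.064] [ 0.9 -0.5 -2.4] [ 480.1 -123.2  142.4] 59.6
23.18 [-0.046  0.029 -0.023] [-1.  -0.1 -2.7] [ 480.1 -123.7  142.3] 59.6
23.23 [-0.048  0.017 -0.057] [ 0.4 -0.3 -3.7] [ 480.  -124.   142.2] 59.5
23.27 [-0.109  0.09  -0.006] [ 0.8  0.2 -3.2] [ 479.9 -124.   142.2] 59.7
23.32 [-0.114 -0.005 -0.026] [-0.4  0.4 -3.9] [ 479.9 -124.   142.1] 59.9
23.38 [-0.093  0.051 -0.02 ] [ 0.3 -0.7 -2.9] [ 479.8 -123.8  142.1] 60.2
23.43 [-0.086  0.147 -0.002] [ 0.7  0.4 -2.4] [ 479.8 -123.7  142.1] 59.7
23.48 [-0.022  0.048 -0.044] [ 0.   0.4 -3.8] [ 479.8 -123.6  142.1] 59.8
23.52 [-0.079  0.087 -0.028] [-0.  -0.2 -3.3] [ 479.8 -123.5  142.1] 59.5
```

Request:
move_arm:
  targets:
    - {"linear": [-1.0, 0, 0], "yaw": 0, "grip": 50}
    - {"linear": [-2.2, 0, 0], "yaw": 0, "grip": 50}

```text
time_s: 23.82
ee_pos: [482.5, -234.0, 142.3]
tcp_rot: [[-0.024, 1.0, 0.0], [1.0, 0.024, -0.0], [-0.0, 0.0, -1.0]]
ft_force: [0.9, 0.1, -3.9]
gripper_width: 59.6
gripper_force: 54.9
```

```bash
python3 tq.py 14
```

```text
23.82 [-0.091 -0.017 -0.017] [ 0.9  0.1 -3.9] [ 482.5 -234.   142.3] 59.6
23.88 [-0.406  0.354 -0.038] [-3.  -6.3 -1.6] [ 482.7 -240.7  142.6] 60.2
23.93 [-0.071  0.068 -0.027] [ 0.1  1.9 -3.8] [ 482.4 -237.7  142.3] 59.8
23.98 [-0.034  0.07  -0.009] [-0.4  1.2 -2.6] [ 482.1 -235.3  141.9] 59.5
24.02 [-0.029  0.092 -0.004] [ 0.4  0.3 -3.4] [ 481.9 -233.8  141.9] 59.6
24.07 [0.005 0.079 0.023] [-0.6 -0.3 -3.5] [ 481.9 -232.8  141.9] 59.8
24.12 [-0.028  0.047 -0.021] [-0.5  0.2 -2.1] [ 482.1 -232.3  141.9] 59.6
24.18 [-0.062  0.075  0.009] [-0.   0.  -2.9] [ 482.2 -232.1  142.1] 59.7
24.23 [-0.048  0.039  0.01 ] [ 0.3 -0.2 -3.3] [ 482.3 -232.1  142.2] 60.4
24.27 [-0.048  0.057  0.055] [-0.8 -0.  -3.4] [ 482.4 -232.1  142.2] 59.6
24.32 [-0.094  0.073 -0.012] [-0.6 -0.3 -3. ] [ 482.4 -232.2  142.2] 59.2
24.38 [-0.119  0.052 -0.031] [ 0.4  0.7 -3.4] [ 482.4 -232.3  142.2] 59.4
24.43 [-0.076  0.075  0.003] [-0.8 -0.  -2.9] [ 482.4 -232.5  142.2] 59.7
24.48 [-0.009  0.059 -0.018] [-0.2 -0.1 -3.8] [ 482.4 -232.6  142.2] 59.8
```

The jolt is hard to separate from sensor noise. I'll repeat the test on the tin in hand and also log the wrist joint torques, since J4 feels the moment about x.

```bash
cat > tq.py <<'E'
from h import *
import sys
for i in range(int(sys.argv[1])):
    s=monitor.get_state(); print(round(s['time_s'],2),'Tx %.3f'%s['torque'][0],'F',s['ft_force'][1:].round(1),'y %.1f'%s['ee_pos'][1],'eff',s['effort'].round(3),'dq',s['dq'][3:].round(1)); viewer.camera('wrist')
E
python3 tq.py 1
```

```text
24.52 Tx -0.090 F [-0.2 -3. ] y -232.7 eff [ 9.6000e-02 -5.1989e+01 -2.6223e+01  5.6000e-02  6.0000e-02  1.0000e-03] dq [-0.  -0.  -0.1]
```

Request:
move_arm:
  targets:
    - {"linear": [1.25, 0, 0], "yaw": 0, "grip": 50}
    - {"linear": [2.5, 0, 0], "yaw": 0, "grip": 50}

```text
time_s: 24.82
ee_pos: [479.3, -106.9, 142.1]
tcp_rot: [[-0.021, 1.0, 0.0], [1.0, 0.021, 0.0], [0.0, 0.0, -1.0]]
ft_force: [0.9, 0.6, -2.6]
gripper_width: 59.3
gripper_force: 54.9
```

```bash
python3 tq.py 10
```

```text
24.82 Tx -0.075 F [ 0.6 -2.6] y -106.9 eff [-10.239 -45.342 -25.421  -0.119   0.432  -1.63 ] dq [ 0.  -7.4 52.9]
24.88 Tx 0.245 F [ 6.2 -3.5] y -100.6 eff [-17.968 -42.675 -33.296  -1.846  -1.207  -0.782] dq [-0.9  1.2 -9.2]
24.93 Tx -0.099 F [-0.8 -3.4] y -103.6 eff [ 3.5620e+00 -4.7591e+01 -2.4434e+01  3.9500e-01 -1.0000e-02  1.0870e+00] dq [-1.5 -0.1 -4.8]
24.98 Tx -0.089 F [-1.  -3.3] y -105.8 eff [  2.739 -47.251 -24.088   0.301   0.151   0.455] dq [-0.6 -0.1 -1.7]
25.02 Tx -0.072 F [-0.1 -2.8] y -107.3 eff [  2.166 -47.212 -24.478   0.184   0.119   0.163] dq [-0.2 -0.2 -0.4]
25.07 Tx -0.065 F [ 0.2 -3.2] y -108.2 eff [  1.636 -47.203 -24.853   0.124   0.082   0.05 ] dq [-0.  0.  0.]
25.12 Tx -0.070 F [-1.  -2.7] y -108.7 eff [ 1.1810e+00 -4.7165e+01 -2.5105e+01  9.5000e-02  6.0000e-02  9.0000e-03] dq [ 0.  -0.1  0.1]
25.18 Tx -0.077 F [ 0.  -3.1] y -109.0 eff [ 8.0700e-01 -4.7104e+01 -2.5253e+01  8.0000e-02  4.9000e-02 -4.0000e-03] dq [-0.   0.   0.1]
25.23 Tx -0.037 F [ 0.4 -3.2] y -109.1 eff [ 5.1300e-01 -4.7037e+01 -2.5332e+01  7.1000e-02  4.5000e-02 -7.0000e-03] dq [0.  0.  0.2]
25.27 Tx -0.084 F [-0.9 -3.7] y -109.0 eff [ 2.8900e-01 -4.6973e+01 -2.5370e+01  6.6000e-02  4.3000e-02 -7.0000e-03] dq [ 0.  -0.1  0. ]
```

Joint effort is almost free of noise, and for tin_a it decays smoothly with no ball jolts, so tin_a is solid. I'll set it back and retest b with this channel.

Request:
move_arm:
  targets:
    - {"linear": [-0.8, 0, 0], "yaw": 0, "grip": 50}
    - {"linear": [-1.8, 0, 0], "yaw": 0, "grip": 50}
    - {"linear": [-2.4, 0, 0], "yaw": 0, "grip": 50}
    - {"linear": [-2.5, 0, 0], "yaw": 0, "grip": 50}
    - {"linear": [-2.5, 0, 0], "yaw": 0, "grip": 50}
    - {"linear": [-2.5, 0, 0], "yaw": 0, "grip": 50}
    - {"linear": [-2.5, 0, 0], "yaw": 0, "grip": 50}

```text
time_s: 26.2
ee_pos: [482.4, -232.3, 142.2]
tcp_rot: [[-0.023, 1.0, -0.0], [1.0, 0.023, 0.0], [0.0, -0.0, -1.0]]
ft_force: [-0.2, -0.5, -3.9]
gripper_width: 59.6
gripper_force: 54.9
```

Request:
move_arm:
  targets:
    - {"linear": [0, 0, 0.6], "yaw": 0, "grip": 50}
    - {"linear": [0, 0, 1.3], "yaw": 0, "grip": 50}
    - {"linear": [0, 0, 1.9], "yaw": 0, "grip": 50}
    - {"linear": [0, 0, 2.2], "yaw": 0, "grip": 50}
    - {"linear": [0, 0, 2.34], "yaw": 0, "grip": 50}
    - {"linear": [0, 0, 2.39], "yaw": 0, "grip": 50}
    - {"linear": [0, 0, 2.39], "yaw": 0, "grip": 50}
    - {"linear": [0, 0, 2.39], "yaw": 0, "grip": 50}
    - {"linear": [0, 0, 2.39], "yaw": 0, "grip": 62}
    - {"linear": [0, 0, 2.39], "yaw": 0, "grip": 75}
    - {"linear": [0, 0, 2.39], "yaw": 0, "grip": 93}
    - {"linear": [0, 0, 2.39], "yaw": 0, "grip": 93}

```text
time_s: 27.7
ee_pos: [482.3, -233.1, 22.7]
tcp_rot: [[-0.022, 1.0, 0.0], [1.0, 0.022, -0.0], [-0.0, 0.0, -1.0]]
ft_force: [-0.2, -0.3, 0.3]
gripper_width: 87.4
gripper_force: 0.0
```

Request:
move_arm:
  targets:
    - {"linear": [0, 0, 0], "yaw": 0, "grip": 93}
    - {"linear": [0, 0, -0.5], "yaw": 0, "grip": 93}
    - {"linear": [0, 0, -1.5], "yaw": 0, "grip": 93}
    - {"linear": [0, 0, -2.4], "yaw": 0, "grip": 93}
    - {"linear": [0, 0, -2.4], "yaw": 0, "grip": 93}
    - {"linear": [0, 0, -2.4], "yaw": 0, "grip": 93}
    - {"linear": [0, 0, -2.4], "yaw": 0, "grip": 93}

```text
time_s: 28.58
ee_pos: [481.7, -232.7, 141.3]
tcp_rot: [[-0.022, 1.0, -0.002], [1.0, 0.022, 0.001], [0.001, -0.002, -1.0]]
ft_force: [0.6, 0.1, 0.3]
gripper_width: 92.7
gripper_force: 0.0
```

```bash
python3 - <<'E'
from h import *
s=monitor.get_state(); p=s['ee_pos']; R=s['tcp_rot']
for n,(x,y,a) in dict(b=(472,-69.7,11.7),c=(462.1,98,2.9)).items():
    d=R.T@(np.array([x,y,141.])-p); ya=np.degrees(np.arctan2(R[1,1],R[0,1])); print(n,p,d/50,(ya-a)/8)
snap('top','top1'); w,im=cloud('top1')
for n,(u,v) in dict(c=(290,211),b=(349,209)).items():
    m=np.zeros((400,640),bool); m[v-28:v+28,u-29:u+29]=1
    m&=abs(w[...,2]-60)<6; k,l=cv2.connectedComponents(m.astype(np.uint8)); P=w[l==l[v,u]]; r=cv2.minAreaRect(P[:,:2].astype(np.float32)); print(n,len(P),np.nanmedian(P[:,2]),r)
E
```

```text
b [ 481.65722292 -232.68337739  141.26033905] [ 3.2631668  -0.12005436  0.00968623] -1.302027383226414
c [ 481.65722292 -232.68337739  141.26033905] [ 6.62075782 -0.24286028  0.0142938 ] -0.20202738322641411
c 910 59.45473581812041 ((463.89569091796875, 97.35620880126953), (59.91071701049805, 131.11915588378906), 1.2072488069534302)
b 917 59.98404464514579 ((473.4706115722656, -69.60610961914062), (61.089839935302734, 131.16078186035156), 11.719347953796387)
```

Request:
move_arm:
  targets:
    - {"linear": [1.2, -0.04, 0], "yaw": -0.5, "grip": 93}
    - {"linear": [2.4, -0.08, 0], "yaw": -1.0, "grip": 93}
    - {"linear": [3.26, -0.12, 0], "yaw": -1.3, "grip": 93}
    - {"linear": [3.26, -0.12, 0], "yaw": -1.3, "grip": 93}
    - {"linear": [3.26, -0.12, 0.4], "yaw": -1.3, "grip": 93}
    - {"linear": [3.26, -0.12, 1.2], "yaw": -1.3, "grip": 93}
    - {"linear": [3.26, -0.12, 2.0], "yaw": -1.3, "grip": 93}
    - {"linear": [3.26, -0.12, 2.4], "yaw": -1.3, "grip": 93}
    - {"linear": [3.26, -0.12, 2.4], "yaw": -1.3, "grip": 93}
    - {"linear": [3.26, -0.12, 2.4], "yaw": -1.3, "grip": 93}
    - {"linear": [3.26, -0.12, 2.4], "yaw": -1.3, "grip": 70}
    - {"linear": [3.26, -0.12, 2.4], "yaw": -1.3, "grip": 50}

```text
time_s: 30.12
ee_pos: [473.0, -70.4, 23.3]
tcp_rot: [[-0.203, 0.979, 0.001], [0.979, 0.203, -0.0], [-0.001, 0.001, -1.0]]
ft_force: [-0.4, 0.1, -0.3]
gripper_width: 77.4
gripper_force: 0.0
```

Request:
move_arm:
  targets:
    - {"linear": [0, 0, 0], "yaw": 0, "grip": 50}
    - {"linear": [0, 0, 0], "yaw": 0, "grip": 50}
    - {"linear": [0, 0, 0], "yaw": 0, "grip": 50}
    - {"linear": [0, 0, 0], "yaw": 0, "grip": 50}
    - {"linear": [0, 0, 0], "yaw": 0, "grip": 50}
    - {"linear": [0, 0, -0.4], "yaw": 0, "grip": 50}
    - {"linear": [0, 0, -1.0], "yaw": 0, "grip": 50}
    - {"linear": [0, 0, -1.7], "yaw": 0, "grip": 50}
    - {"linear": [0, 0, -2.2], "yaw": 0, "grip": 50}
    - {"linear": [0, 0, -2.4], "yaw": 0, "grip": 50}
    - {"linear": [0, 0, -2.4], "yaw": 0, "grip": 50}
    - {"linear": [0, 0, -2.4], "yaw": 0, "grip": 50}

```text
time_s: 31.62
ee_pos: [472.0, -70.1, 141.5]
tcp_rot: [[-0.203, 0.979, -0.002], [0.979, 0.203, 0.0], [0.001, -0.002, -1.0]]
ft_force: [-1.5, 0.1, -4.0]
gripper_width: 60.0
gripper_force: 55.0
```

Request:
move_arm:
  targets:
    - {"linear": [0, 0, 0], "yaw": 0, "grip": 50}
    - {"linear": [0, 0, 0], "yaw": 0, "grip": 50}
    - {"linear": [1.25, 0, 0], "yaw": 0, "grip": 50}
    - {"linear": [2.5, 0, 0], "yaw": 0, "grip": 50}

```text
time_s: 32.12
ee_pos: [446.9, 53.2, 142.5]
tcp_rot: [[-0.201, 0.98, 0.0], [0.98, 0.201, 0.0], [0.0, 0.0, -1.0]]
ft_force: [1.1, -1.0, -3.5]
gripper_width: 59.6
gripper_force: 55.0
```

```bash
python3 tq.py 10
```

```text
32.12 Tx 0.026 F [-1.  -3.5] y 53.2 eff [-1.0404e+01 -4.1524e+01 -2.3455e+01  1.7000e-02  3.3700e-01 -1.8620e+00] dq [ 0.  -3.4 61. ]
32.17 Tx 0.170 F [ 3.9 -4. ] y 59.0 eff [-16.441 -38.086 -29.807  -1.773  -0.767  -0.898] dq [ -0.8   0.5 -10.7]
32.23 Tx -0.054 F [-0.6 -2.5] y 56.3 eff [ 3.6160e+00 -4.2299e+01 -2.4038e+01  3.2400e-01  5.0000e-03  1.2570e+00] dq [-1.5 -0.1 -5.5]
32.27 Tx -0.043 F [-0.4 -2.9] y 54.3 eff [  2.806 -42.149 -23.779   0.266   0.098   0.526] dq [-0.7 -0.1 -2. ]
32.33 Tx -0.132 F [ 0.2 -3.1] y 53.0 eff [  2.209 -42.071 -23.985   0.18    0.08    0.189] dq [-0.2  0.  -0.5]
32.38 Tx -0.084 F [ 0.4 -2.6] y 52.1 eff [  1.666 -42.005 -24.175   0.139   0.063   0.057] dq [-0.1 -0.1 -0. ]
32.42 Tx -0.010 F [ 1.1 -3.4] y 51.6 eff [ 1.1960e+00 -4.1958e+01 -2.4328e+01  1.0500e-01  4.9000e-02  9.0000e-03] dq [-0.2  0.1  0.1]
32.48 Tx -0.121 F [ 0.9 -3. ] y 51.3 eff [ 8.1500e-01 -4.1899e+01 -2.4412e+01  1.1800e-01  4.5000e-02 -4.0000e-03] dq [0.1 0.1 0.1]
32.52 Tx -0.131 F [-0.4 -2.6] y 51.2 eff [ 5.0600e-01 -4.1858e+01 -2.4479e+01  9.4000e-02  3.4000e-02 -8.0000e-03] dq [0.1 0.1 0.1]
32.58 Tx -0.093 F [-0.1 -3.3] y 51.2 eff [ 3.1000e-01 -4.1805e+01 -2.4476e+01  1.2600e-01  4.6000e-02 -7.0000e-03] dq [0. 0. 0.]
```

In tin_b the J4 effort jitters (.139, .105, .118, .094, .126) and settles off the smooth value. One more stroke to confirm.

Request:
move_arm:
  targets:
    - {"linear": [-1.25, 0, 0], "yaw": 0, "grip": 50}
    - {"linear": [-2.5, 0, 0], "yaw": 0, "grip": 50}

```text
time_s: 32.88
ee_pos: [473.0, -72.1, 142.8]
tcp_rot: [[-0.203, 0.979, 0.001], [0.979, 0.203, -0.0], [-0.0, 0.001, -1.0]]
ft_force: [1.8, 0.6, -2.8]
gripper_width: 59.5
gripper_force: 55.0
```

```bash
python3 tq.py 16
```

```text
32.88 Tx -0.161 F [ 0.6 -2.8] y -72.1 eff [ 7.810e+00 -4.808e+01 -2.134e+01  4.000e-03  1.370e-01  1.598e+00] dq [ -0.    6.3 -56.3]
32.92 Tx -0.397 F [-4.8 -2.4] y -78.4 eff [ 18.05  -49.229 -16.959   1.921   1.201   0.808] dq [ 0.7 -0.7 10. ]
32.98 Tx -0.064 F [-0.4 -3.4] y -75.4 eff [ -3.48  -44.333 -25.802  -0.194   0.09   -1.173] dq [1.4 0.4 5.2]
33.02 Tx -0.071 F [ 0.9 -2.8] y -73.1 eff [-2.6660e+00 -4.4638e+01 -2.6149e+01 -1.3700e-01 -4.0000e-02 -4.9000e-01] dq [0.6 0.2 1.8]
33.08 Tx -0.083 F [-0.4 -2.9] y -71.5 eff [-2.1470e+00 -4.4660e+01 -2.5794e+01 -5.4000e-02 -1.7000e-02 -1.7700e-01] dq [0.2 0.1 0.4]
33.12 Tx -0.007 F [ 0.6 -3.7] y -70.5 eff [-1.6520e+00 -4.4667e+01 -2.5450e+01 -1.7000e-02  1.2000e-02 -5.6000e-02] dq [0.1 0.  0.1]
33.17 Tx -0.335 F [-2.2 -3. ] y -69.9 eff [-1.0760e+00 -4.4711e+01 -2.5181e+01  2.0800e-01  1.2800e-01  3.0000e-03] dq [ 0.7  0.3 -0.1]
33.23 Tx -0.049 F [-0.2 -3.3] y -69.5 eff [-9.1400e-01 -4.4728e+01 -2.5083e+01 -1.3000e-02  2.8000e-02  2.0000e-03] dq [ 0.1  0.1 -0.2]
33.27 Tx 0.038 F [ 0.1 -3.6] y -69.4 eff [-3.7100e-01 -4.4826e+01 -2.4945e+
[... 304 characters left out ...]
e-03] dq [-0.  -0.  -0.1]
33.42 Tx 0.016 F [ 0.1 -2.8] y -69.5 eff [-7.7000e-02 -4.4959e+01 -2.4965e+01  4.0000e-03  3.0000e-02  4.0000e-03] dq [-0.1  0.   0. ]
33.48 Tx -0.006 F [ 0.4 -2.5] y -69.6 eff [ 6.0000e-03 -4.4987e+01 -2.4964e+01  7.0000e-03  3.1000e-02  3.0000e-03] dq [-0.   0.  -0.1]
33.52 Tx -0.007 F [ 0. -3.] y -69.7 eff [ 5.8000e-02 -4.5006e+01 -2.4967e+01  8.0000e-03  3.1000e-02  3.0000e-03] dq [ 0.1 -0.1 -0. ]
33.58 Tx 0.021 F [ 0.4 -2.9] y -69.8 eff [ 8.5000e-02 -4.5018e+01 -2.4971e+01  8.0000e-03  3.1000e-02  2.0000e-03] dq [-0.2 -0.1 -0.1]
33.62 Tx 0.002 F [ 0.4 -4.1] y -69.9 eff [ 9.5000e-02 -4.5024e+01 -2.4976e+01  9.0000e-03  3.1000e-02  1.0000e-03] dq [-0.1 -0.  -0.1]
```

A clear jolt at 33.17 s (Tx −0.335, J4 effort +0.21) shows tin_b rattles. I'll carry it over the race with its underside at about 170 mm.

Request:
move_arm:
  targets:
    - {"linear": [0, 0, -0.3], "yaw": 0, "grip": 50}
    - {"linear": [0.05, 0.3, -0.6], "yaw": 0, "grip": 50}
    - {"linear": [0.15, 0.7, -0.77], "yaw": 0, "grip": 50}
    - {"linear": [0.25, 1.2, -0.77], "yaw": 0, "grip": 50}
    - {"linear": [0.36, 1.7, -0.77], "yaw": 0, "grip": 50}
    - {"linear": [0.46, 2.2, -0.77], "yaw": 0, "grip": 50}
    - {"linear": [0.57, 2.7, -0.77], "yaw": 0, "grip": 50}
    - {"linear": [0.67, 3.2, -0.77], "yaw": 0, "grip": 50}
    - {"linear": [0.78, 3.7, -0.77], "yaw": 0, "grip": 50}
    - {"linear": [0.88, 4.2, -0.77], "yaw": 0, "grip": 50}
    - {"linear": [0.96, 4.6, -0.77], "yaw": 0, "grip": 50}
    - {"linear": [1.01, 4.8, -0.77], "yaw": 0, "grip": 50}

```text
time_s: 35.17
ee_pos: [698.1, 28.2, 181.8]
tcp_rot: [[-0.203, 0.979, 0.0], [0.979, 0.203, 0.0], [-0.0, 0.0, -1.0]]
ft_force: [0.2, 0.9, -3.5]
gripper_width: 59.8
gripper_force: 55.0
```

Request:
move_arm:
  targets:
    - {"linear": [0, 0, 0], "yaw": 0, "grip": 50}
    - {"linear": [0, 0, 0], "yaw": 0, "grip": 50}
    - {"linear": [0, 0, 0], "yaw": 0, "grip": 50}
    - {"linear": [0, 0, 0], "yaw": 0, "grip": 50}
    - {"linear": [0, 0, 0], "yaw": 0, "grip": 50}
    - {"linear": [0, 0, 0], "yaw": 0, "grip": 50}
    - {"linear": [0, 0, 0], "yaw": 0, "grip": 50}
    - {"linear": [0, 0, 0], "yaw": 0, "grip": 50}

```text
time_s: 36.17
ee_pos: [697.4, 27.9, 181.1]
tcp_rot: [[-0.203, 0.979, -0.0], [0.979, 0.203, -0.0], [-0.0, -0.0, -1.0]]
ft_force: [0.1, -0.1, -3.3]
gripper_width: 60.0
gripper_force: 55.0
```

```bash
python3 - <<'E'
from h import *
s=monitor.get_state(); print(s['ee_pos'],s['ft_force'],s['gripper_width'])
im,_=snap('side','side1'); cv2.imwrite('pics/side1c.png',cv2.resize(im[80:320,180:480,::-1],None,fx=2.5,fy=2.5))
snap('top','top2'); w,im=cloud('top2')
for n,(u,v) in dict(c=(290,211),a=(406,207)).items():
    m=np.zeros((400,640),bool); m[v-28:v+28,u-29:u+29]=1
    m&=abs(w[...,2]-60)<6; k,l=cv2.connectedComponents(m.astype(np.uint8)); P=w[l==l[v,u]]; r=cv2.minAreaRect(P[:,:2].astype(np.float32)); print(n,len(P),np.nanmedian(P[:,2]),r)
E
```

```text
[697.43548981  27.87669086 181.10628454] [ 0.09792539 -0.10842892 -3.25053301] 59.952394786418516
c 255805 -0.6430344660464016 ((1094.3104248046875, -91.5469970703125), (1512.77294921875, 2715.977294921875), 21.036073684692383)
a 923 60.03991573484495 ((485.18255615234375, -232.60455322265625), (60.40301513671875, 129.75181579589844), 1.2527674436569214)
```

View pics/side1c.png

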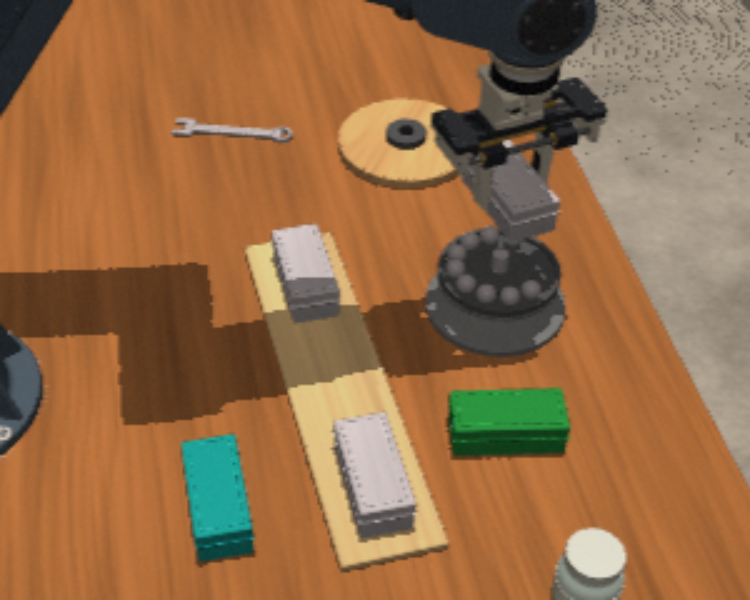

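The picture shows tin_b held level over the race at crop (525,195). Tins c (305,270) and a (375,470) stand flat on the board, and everything else is untouched.

```bash
python3 -c "
from h import *
print(job.sign_off())"
```

```text
the job is handed in; nothing more can be done
None
```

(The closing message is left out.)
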